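# Set, lock and cover the air regulator

### The arm

A 7-joint arm with a two-finger parallel gripper is mounted at the origin on the work surface; the furniture and walls round the work are solid. World frame = base frame: x ahead of the robot, y to its left, z up, the work surface at z = 0. Lengths are in m, angles in rad, forces in N, time in s.
With the tool pointing down it reaches from about 0.4 to 0.85 m from the base axis. Payload 10.4 kg.
Tool frame: the origin (TCP) lies midway between the tips of the shut fingers; the grasp point (between the pads) lies 19 mm behind it (manip.hold_point_z is the distance from the TCP to the grasp point, in m); z points along the fingers, y is the line along which they close (so a half turn about z gives the same grasp; the last joint's range is limited). The gripper opens to 85 mm and grips with 20 to 120 N. Pads are 22 mm wide; open, the fingers measure 114 mm over their backs; the gripper's body (76 mm by 85 mm) begins 54 mm behind the grasp point. The pads swing forward as they close: fully open they stand 13 mm farther back than shut.
Start: joints at [-1.143, 0.332, -0.065, 1.46, 0.022, 1.35, -0.088], TCP at [0.272, 0.563, 0.207] pointing down, gripper open.
Joint ranges: [-2.6, 2.6], [-0.5, 2.12], [-1.47, 1.34], [0.16, 2.42], [-1.27, 4.41], [0.06, 2.06], [-2.6, 2.6]. Speed limits (rad/s): [2.22, 2.22, 2.79, 2.79, 3.14, 3.14, 3.14].

### API

Orientations are given as a unit quaternion [x, y, z, w].
In Python, from workcell import manip, eyes, job gives the robot as it stands.
- The arm moves only by the shell command python3 -m crank 'ROWS' [FORCE]. ROWS is JSON, a list that holds one entry, the list of rows, each a list of 7 numbers: the finger opening in cm, from 0 to 8.54, then the shift along the world's x, y, z in cm, then the turn, a rotation vector about the world's x, y, z in degrees. In form: [[[hand, x, y, z, ax, ay, az], ...]]. A call has 1 to 20 rows; each row shifts and turns the commanded pose from where the row before left it; what a row does not reach is not made up. A row lasts 1/8 s, in which the tool goes at most 62.5 mm and 10.7 degrees, less where a joint would pass 70% of its speed; a pose out of reach is approached as far as the arm can. A call with a gripper value outside its range is refused whole. The fingers move at their own pace and stop on an object; FORCE is the grip in N (left out, the last holds). Time passes only in rows, so rows that do not move let the fingers close. It gives the time, the measured TCP pose, the force, the opening and the grip force at its end, in the units of the state.
- manip.get_obs(): the state, without advancing time (a new reading comes with each control period).
- eyes.camera(name): name is "side" or "top" or "wrist"; returns (picture, depth): 480x640x3 uint8, red, green, blue; 480x640 float32, m along the optical axis (not along the pixel's ray), 0 where there is no reading.
- eyes.camera_params(name): a dict with "fx", "fy", "cx", "cy" (pixels), "dist" ([k1, k2, p1, p2, k3] as OpenCV has them; the pictures are not rectified), "world_from_camera" (4x4, takes a point from camera to world coordinates); the wrist camera has in their place "hand_eye" (4x4, takes a point from camera to tool coordinates, whose origin is the TCP and whose axes are the flange's). Camera axes: x right, y down, z forward; pixel columns grow to the right and rows downward; lengths in m; the calibration is good to about 2 mm. A picture is of the moment at which its call begins: read the wrist's pose just before it. camera_params takes no time and is no camera call.
- job.hand_in(): hands the job in; it is judged then, once.
The state is a dict: "clock": time; "joint_pos": joint angles; "joint_velocities": joint speeds; "tau": joint torques, N m; "position": TCP position; "ee_rot": TCP orientation; "ft_force": force on the tool from outside, world axes, zero at the start; "torque": the same for the moment, N m; "grip_width": opening from 0.0 (shut) to 1.0 (fully open); "grasp_force": force on a finger pad.
Only numpy, scipy, OpenCV 4.12 (cv2) and the standard library are available. Lean on these libraries where they do the work, as an engineer would, in place of code of your own. Each camera call takes 0.05 s, during which the arm holds its last target. There are 200 camera calls.

### The job

Turn the regulator's knob until its pointer is at the long mark, then slide the forked lock fully home over the knob. Then take the cover plate by its upright tab from its sloping rest, tip its low edge in under the overhanging lip of the bay that the lock has left, lower it flat into the bay and let go; do not disturb the tin, the tape roll or the filter.

Things in the scene. Friction and masses are not known exactly. Their poses are not given: they have to be found in the camera images.
- knob (a joint): angle of the regulator knob, rad: 0 = pointer exactly at the long mark, positive = pointer turned counter-clockwise (seen from above) away from it; held by light friction (0.04 N m), stays where it is left, turns about 1.7 either way
- knob_grip (a point): point on the knob's upright axis, half-way up its grip bar, 58 mm above the table. The knob is a black disc, 48 mm across, top 45 mm above the table, with an upright bar 10 mm thick, 41 mm long, 24 mm tall. The frame turns with the knob: y along the bar, the tapered pointer end (white line on top) at -y, x across the bar, z up
- mark (a point): the long mark on the regulator's deck beside the knob (15 x 4 mm, dark, longer and wider than the other marks of the scale); its middle lies 35.5 mm from the knob's axis on the side away from the lock. Axes are those of the station
- lock (a joint): travel of the dark steel forked lock, m: 0 = drawn back, 0.075 = fully home at its stop, the fork's prongs on either side of the knob's bar; grows as the lock moves along the station's -y. Friction 2 N; stays where left. The slot is 17 mm wide; the prongs strike a bar that stands askew and drag it round, so the knob must be set first
- lock_fin (a point): centre of the lock's upright fin, 76 mm above the table; moves with the lock, axes of the station. The fin is 12 mm thick (x), 30 long (y), 28 tall, on a block 41 mm (x) by 30 mm (y) whose top is 60 mm above the table; the prongs reach 41 mm ahead of the block towards the knob
- station: the regulator station, a grey box fixed to the table, 120 mm (x) by 196 mm (y, from -118 to 78), flat deck 35 mm above the table; origin on the table. Its y axis is the line of the slide: knob axis at y = -70 mm, lock and bay on the +y side; its x axis points away from the robot to the side with the lip; z up
- bay (a point): centre of the bay's floor, 35 mm above the table (axes of the station). The bay is 95 mm (x) by 75 mm (y): walls 8 mm high at its -x and +y sides, two 8 mm stubs at its -y side with the lock's path between, a wall with the overhanging lip at +x. The drawn-back lock stands in the bay; when home it is 6 mm clear of it
- bay_lip (a point): middle of the lip's lower free edge (axes of the station): the lip overhangs the bay floor by 9 mm from the +x wall, its underside is 12 mm above the bay floor, its top 16 mm
- cover_tab (a point): grasp point on the upright tab of the loose aluminium cover plate (90 x 70 x 5 mm along its x, y, z; 140 g). Tab 10 mm thick (x), 40 long (y), 42 tall. The point lies 11 mm below the tab's top, 36 mm above the plate's underside, 57 mm from its +x edge, mid y. x points to the edge that goes under the lip (the low edge on the rest), z square off the plate; seated, axes agree with the station's
- cover_edge (a point): middle of the lower corner line of the plate's +x edge, the one that goes under the lip (axes of the plate)
- cradle: fixed plywood rest, 104 x 72 mm foot, that holds the plate at 28 degrees, its +x edge low against a ledge 7 mm high; origin on the table; x axis towards the low edge, away from the robot
- tin: bystander: small grey-green paint tin, 68 mm across, 60 mm tall; origin under its centre
- tape: bystander: small roll of tape lying flat, 86 mm across, 18 mm high; origin under its centre
- filter: bystander: grey round mask filter lying flat, 70 mm across, 33 mm high; origin under its centre

How it is judged:
By the outcome, as a careful person would: the job done as asked, in the order asked, and still so for the second after the job is handed in, with the robot touching nothing.
It also fails if it takes over 58 s, if anything falls off the work surface, if the arm or the gripper's body presses on something with over 40 N, if the wrist force passes 120 N, or if a joint passes its speed limit or range.

## Working session

There is one attempt and no reset: what is moved stays moved. The work goes in short steps, Python scripts to look and compute and a shell command to move; the robot and the scene stay as the last step left them, time stands still between calls to the robot, and variables do not carry over. Pictures are saved under pics/ and viewed, at most 10 in all, crops included, and the job is handed in when it is done.

```bash
mkdir -p pics
cat > h.py <<'E'
import numpy as np, cv2
from scipy.spatial.transform import Rotation as R
from workcell import manip, eyes, job
def snap(name):
    o=manip.get_obs(); p=eyes.camera_params(name); im,d=eyes.camera(name)
    K=np.array([[p['fx'],0,p['cx']],[0,p['fy'],p['cy']],[0,0,1]]); D=np.array(p['dist'],float)
    if name=='wrist':
        T=np.eye(4);T[:3,:3]=R.from_quat(o['ee_rot']).as_matrix();T[:3,3]=o['position'];T=T@np.array(p['hand_eye'])
    else: T=np.array(p['world_from_camera'])
    return im,d,K,D,T
def save(n,s): 
    cv2.imwrite(f'pics/{n}.png',s[0][:,:,::-1]); np.savez(f'pics/{n}.npz',im=s[0],d=s[1],K=s[2],D=s[3],T=s[4])
def load(n):
    z=np.load(f'pics/{n}.npz'); return [z[k] for k in ('im','d','K','D','T')]
def pt(s,u,v,z=None):
    im,d,K,D,T=s
    r=cv2.undistortPoints(np.array([[[u,v]]],float),K,D)[0,0]; r=np.array([r[0],r[1],1])
    if z is None:
        w=d[int(v)-1:int(v)+2,int(u)-1:int(u)+2]; w=w[w>0]; t=np.median(w) if len(w) else 0
    else: t=(z-T[2,3])/(T[:3,:3]@r)[2]
    return T[:3,:3]@(r*t)+T[:3,3]
def crop(n,u0,v0,u1,v1,k):
    im=load(n)[0][v0:v1,u0:u1,::-1]; cv2.imwrite(f'pics/{n}_c{u0}_{v0}.png',cv2.resize(im,None,fx=k,fy=k,interpolation=cv2.INTER_CUBIC))
def state():
    o=manip.get_obs(); print({k:np.round(o[k],4).tolist() for k in('clock','position','ee_rot','ft_force','grip_width','grasp_force','joint_pos')})
E
python3 - <<'E'
from h import *
for n in('top','side'): save(n,snap(n))
a=load('top');print(a[4]);print(load('side')[4]);state();print(manip.hold_point_z); print(eyes.camera_params('wrist')['hand_eye'])
E
```

```text
[[-0.01417025 -0.99173339  0.12753076  0.29122665]
 [-0.99939832  0.01808559  0.02959567 -0.02833135]
 [-0.03165748 -0.12703465 -0.99139296  1.16866016]
 [ 0.          0.          0.          1.        ]]
[[-0.86987718 -0.28310421  0.40393774 -0.04901308]
 [-0.49276032  0.46158153 -0.73765151  0.85520653]
 [ 0.02238205 -0.84071071 -0.54102176  0.71571085]
 [ 0.          0.          0.          1.        ]]
{'clock': 0.1, 'position': [0.2721, 0.5623, 0.2064], 'ee_rot': [0.2235, 0.9747, -0.0006, -0.0001], 'ft_force': [0.8112, -0.2874, 0.3292], 'grip_width': 0.999, 'grasp_force': 0.0, 'joint_pos': [-1.1426, 0.3328, -0.0647, 1.4608, 0.0216, 1.3499, -0.0885]}
0.0187
[[ 7.45232689e-04 -9.44175667e-01 -3.29441581e-01  8.64733140e-02]
 [ 9.99999711e-01  6.53215695e-04  3.89999672e-04  3.23275650e-04]
 [-1.53031789e-04 -3.29441776e-01  9.44175880e-01 -1.68155219e-01]
 [ 0.00000000e+00  0.00000000e+00  0.00000000e+00  1.00000000e+00]]
```

View pics/top.png

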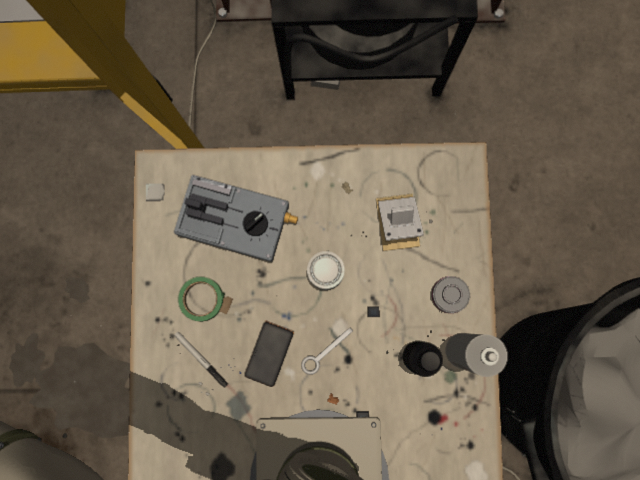

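Run:
```python
from h import *
im=load('top')[0]
a=cv2.resize(im[165:270,165:305],None,fx=5,fy=5,interpolation=cv2.INTER_CUBIC)
cv2.imwrite('pics/tc1.png',a[:,:,::-1])
s=load('top')
for u,v in [(256,222),(205,203),(402,215),(325,270),(201,299),(451,294),(190,176),(290,193),(275,262),(175,234)]: print(u,v,pt(s,u,v).round(3))
```

```text
256 222 [0.476 0.107 0.062]
205 203 [0.514 0.203 0.06 ]
402 215 [ 0.482 -0.16   0.076]
325 270 [ 0.386 -0.019  0.058]
201 299 [ 0.338  0.222 -0.001]
451 294 [ 0.339 -0.252  0.027]
190 176 [ 0.582  0.246 -0.   ]
290 193 [ 0.543  0.048 -0.   ]
275 262 [ 0.408  0.078 -0.   ]
175 234 [0.466 0.274 0.002]
```

View pics/tc1.png

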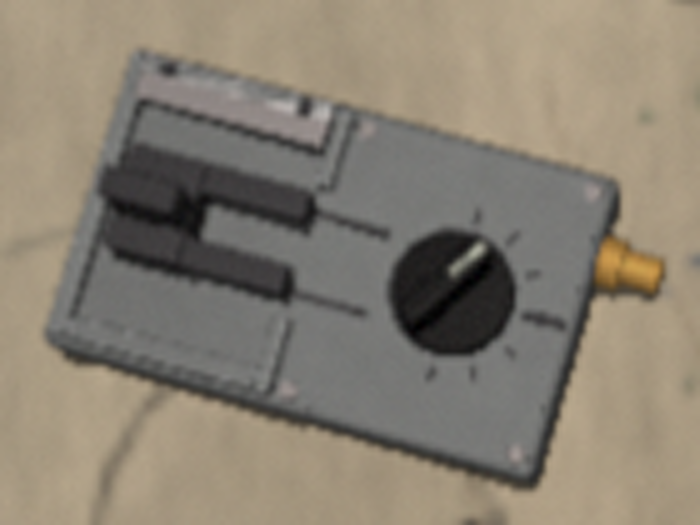

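```bash
python3 -m crank '[[[8.5,2,-5,1.2,0,0,0],[8.5,2,-5,1.2,0,0,0],[8.5,2,-5,1.2,0,0,0],[8.5,2.5,-5,1.2,0,0,0],[8.5,2.5,-5,1,0,0,0],[8.5,2.5,-5,0.5,0,0,0],[8.5,3,-5,0.5,0,0,0],[8.5,3,-5,0,0,0,0],[8.5,0,0,0,0,0,0]]]'
python3 - <<'E'
from h import *
s=snap('wrist');save('w1',s);state()
t=load('top'); 
for u,v in [(193,176),(288,202),(272,262),(175,234)]: print(pt(t,u,v,.035).round(4))
E
```

```text
clock: 1.23
position: [0.4691, 0.1578, 0.2751]
ee_rot: [0.227, 0.974, -0.0, 0.0]
ft_force: [-0.0, 1.2, -1.1]
grip_width: 0.995
grasp_force: 0.0
{'clock': 1.275, 'position': [0.4679, 0.1607, 0.2749], 'ee_rot': [0.2255, 0.9743, -0.0001, -0.0002], 'ft_force': [-0.446, 0.9646, 0.6209], 'grip_width': 0.9924, 'grasp_force': 0.0, 'joint_pos': [-0.6908, 0.0029, 0.2697, 1.7001, -0.0008, 1.439, 0.695]}
[0.5727 0.2319 0.035 ]
[0.518  0.0495 0.035 ]
[0.4042 0.0806 0.035 ]
[0.4607 0.2651 0.035 ]
```

View pics/w1.png

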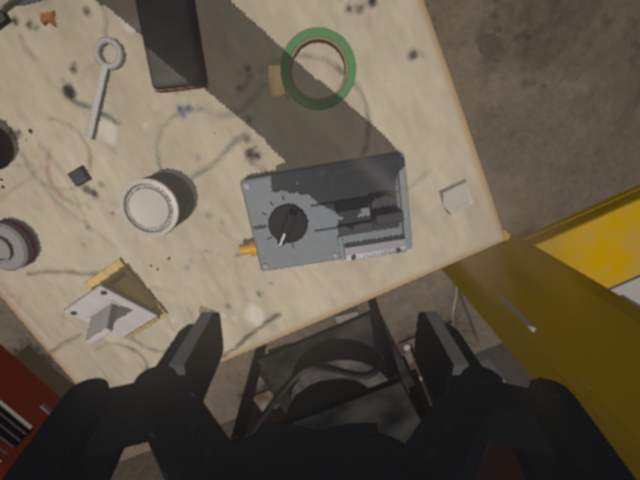

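```bash
python3 -m crank '[[[8.5,0,-1,-5,0,0,0],[8.5,0,-1,-5,0,0,0],[8.5,0,-0.5,-3.5,0,0,0],[8.5,0,0,0,0,0,0],[8.5,0,0,0,0,0,0]]]'
python3 - <<'E'
from h import *
s=snap('wrist');save('w2',s);state()
E
```

```text
clock: 1.9
position: [0.4678, 0.1389, 0.1416]
ee_rot: [0.223, 0.975, 0.001, 0.001]
ft_force: [-0.1, -0.4, 0.1]
grip_width: 0.997
grasp_force: 0.0
{'clock': 1.95, 'position': [0.4681, 0.1388, 0.1419], 'ee_rot': [0.2229, 0.9748, 0.0009, 0.0009], 'ft_force': [-0.1753, -0.4525, -0.8134], 'grip_width': 0.9971, 'grasp_force': 0.0, 'joint_pos': [-0.6594, 0.0717, 0.2909, 1.9157, -0.023, 1.1547, 0.7613]}
```

View pics/w2.png

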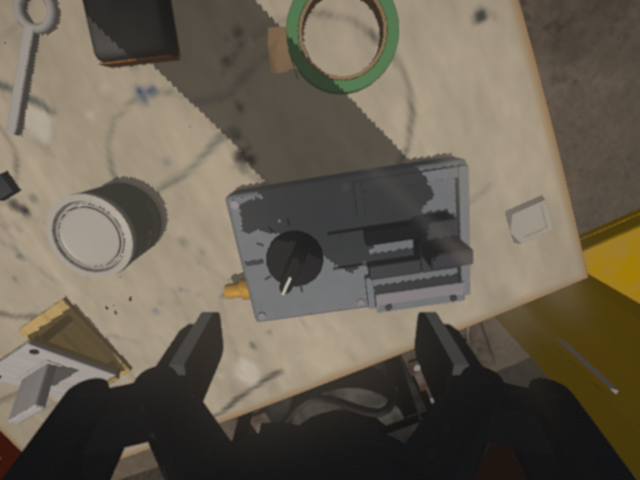

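```bash
python3 -c "
from h import *
crop('w2',220,148,482,330,3)"
```

```text
(no output)
```

View pics/w2_c220_148.png

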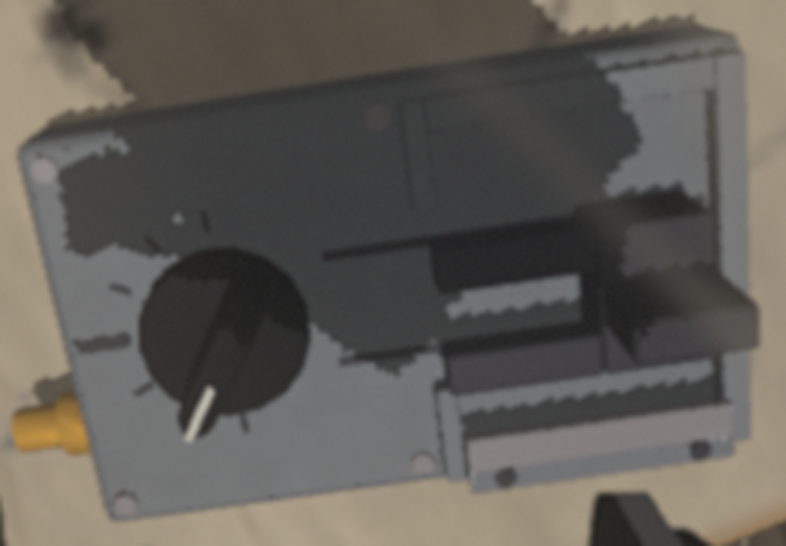

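Run:
```python
from h import *
s=load('w2')
q=lambda u,v,z:pt(s,u/3+220,v/3+148,z)
S=[q(u,v,.035) for u,v in[(44,170),(125,503),(423,462),(377,118)]]
m=q(103,343,.035);k=q(224,331,.045);w1=q(190,440,.069);w2=q(210,388,.069);m1=q(75,346,.035);m2=q(130,340,.035)
fin=q(728,302,.09)
for n,v in zip('s1 s2 s3 s4 mark knob w1 w2 fin'.split(),S+[m,k,w1,w2,fin]):print(n,v.round(4))
a=lambda v:np.degrees(np.arctan2(v[1],v[0]))
print('station yaw: long', a(S[3]-S[0])-90,a(S[2]-S[1])-90,'short',a(S[1]-S[0]),a(S[2]-S[3]),'mark',a(k-m)-90,a(m2-m1)-90, np.linalg.norm((k-m)[:2]))
print('pointer', a(w1-w2), a(w1-k))
# slide grooves
print(a(q(435,243,.035)-q(325,257,.035))-90)
# depth-based edges check
for u,v in [(103,343),(500,300),(550,130),(728,302),(224,280),(170,280)]: print(u,v,pt(s,u/3+220,v/3+148).round(4))
```

```text
s1 [0.4167 0.0884 0.035 ]
s2 [0.5168 0.0583 0.035 ]
s3 [0.5432 0.1456 0.035 ]
s4 [0.4431 0.1755 0.035 ]
mark [0.468  0.0781 0.035 ]
knob [0.4765 0.1135 0.045 ]
w1 [0.4919 0.0974 0.069 ]
w2 [0.481  0.1089 0.069 ]
fin [0.5053 0.2308 0.09  ]
station yaw: long -16.84137679545151 -16.844008740710706 short -16.71863843395224 -16.63562140830479 mark -13.513419271385587 -19.035030777317345 0.03638549865764398
pointer -46.44067033398257 -46.17667984624339
-18.11142230861543
103 343 [0.4674 0.0788 0.0368]
500 300 [0.5047 0.1857 0.0364]
550 130 [0.4657 0.2159 0.0363]
728 302 [0.5078 0.232  0.0854]
224 280 [0.4627 0.1206 0.0469]
170 280 [0.4565 0.1075 0.0464]
```

```bash
python3 -m crank '[[[5,0.95,-2.6,0,0,0,-10.3],[5,0,0,0,0,0,-10.3],[5,0,0,-4,0,0,0],[5,0,0,-2.5,0,0,0],[5,0,0,-1.5,0,0,0],[5,0,0,-1.15,0,0,0],[5,0,0,0,0,0,0]]]' 30
python3 - <<'E'
from h import *
state()
E
```

```text
clock: 2.82
position: [0.4769, 0.1117, 0.0487]
ee_rot: [0.394, 0.919, -0.0, -0.0]
ft_force: [-0.4, 0.2, -0.4]
grip_width: 0.584
grasp_force: 0.0
{'clock': 2.825, 'position': [0.4769, 0.1117, 0.0487], 'ee_rot': [0.3941, 0.9191, -0.0, -0.0], 'ft_force': [-0.4013, 0.2147, -0.4228], 'grip_width': 0.5844, 'grasp_force': 0.0, 'joint_pos': [-0.6244, 0.1954, 0.3294, 2.0046, -0.0771, 0.9533, 0.5044]}
```

```bash
python3 -m crank '[[[0,0,0,0.2,0,0,0],[0,0,0,0,0,0,0],[0,0,0,0,0,0,0],[0,0,0,0,0,0,0],[0,0,0,0,0,0,0],[0,0,0,0,0,0,0]]]' 30
```

```text
clock: 3.58
position: [0.4768, 0.1116, 0.0506]
ee_rot: [0.394, 0.919, 0.0, -0.0]
ft_force: [-0.2, -0.2, -0.3]
grip_width: -0.001
grasp_force: 0.0
```

Run:
```python
from h import *
s=snap('wrist');save('w3',s);state()
im=s[0][150:420,140:500,::-1]; cv2.imwrite('pics/w3c.png',cv2.resize(im,None,fx=2,fy=2))
```

```text
{'clock': 3.625, 'position': [0.4768, 0.1116, 0.0506], 'ee_rot': [0.3942, 0.919, 0.0, -0.0], 'ft_force': [0.5423, 0.0467, -0.2667], 'grip_width': 0.0005, 'grasp_force': 0.0, 'joint_pos': [-0.6249, 0.1921, 0.3299, 2.0035, -0.0758, 0.9575, 0.5034]}
```

View pics/w3c.png

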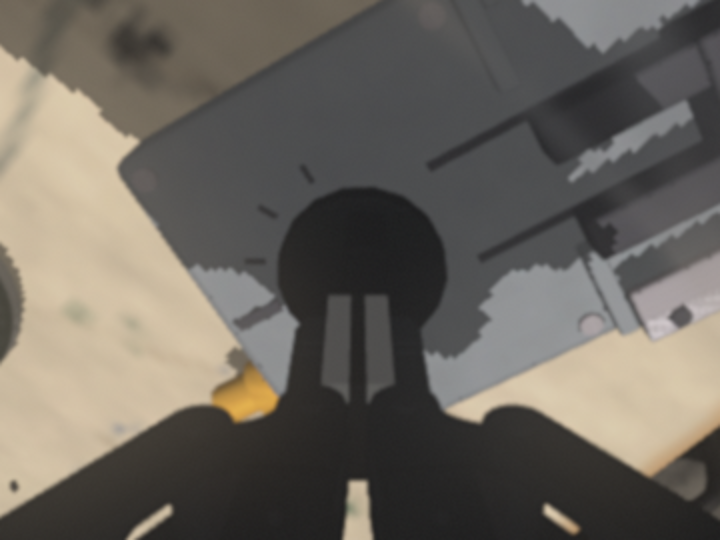

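Run:
```python
from h import *
im,d,K,D,T=load('w3')
Ti=np.linalg.inv(T)
for n,p in [('tcp',[.4768,.1116,.0506]),('grasp',[.4768,.1116,.0693]),('bartop',[.4775,.1125,.069]),('disc',[.4775,.1125,.045])]:
    c=(Ti@np.array(p+[1]))[:3]; px=cv2.projectPoints(c[None],np.zeros(3),np.zeros(3),K,D)[0][0,0]; print(n,px,(px-[140,150])*2,c[2])
for u,v in [(340,310),(376,310),(357,310),(357,240),(362,215),(330,262),(357,290),(357,330),(357,360)]:
    print(u,v,pt([im,d,K,D,T],u/2+140,v/2+150).round(4), d[int(v/2+150),int(u/2+140)])
```

```text
tcp [318.75421675 291.95151976] [357.5084335  283.90303952] 0.18726936771243768
grasp [318.80209827 309.44768074] [357.60419654 318.89536147] 0.16961243455349845
bartop [321.08817654 308.83723411] [362.17635307 317.67446823] 0.16984065978012194
disc [320.7610859  287.05730316] [361.5221718  274.11460631] 0.19250196436913486
340 310 [0.4654 0.118  0.0871] 0.14726211
376 310 [0.4711 0.1233 0.087 ] 0.14850445
357 310 [0.468  0.1206 0.0873] 0.14849176
357 240 [0.4627 0.1262 0.0674] 0.16449115
362 215 [0.464  0.1268 0.0499] 0.18050902
330 262 [0.4681 0.1098 0.0467] 0.19029035
357 290 [0.4707 0.1178 0.0707] 0.16635455
357 330 [0.468  0.1206 0.0954] 0.14007998
357 360 [0.468  0.1205 0.1063] 0.1318955
```

Run:
```python
from h import *
s=load('w3'); T=s[4]
o=manip.get_obs();Rt=R.from_quat(o['ee_rot']).as_matrix();p=np.array(o['position'])
print('tool coords mm: x,y,zback ; rows v (crop), cols u')
print(np.array(o['ee_rot']))
for v in range(200,350,10):
    print(v,' '.join('%3.0f/%3.0f/%3.0f'%tuple(1000*(Rt.T@(pt(s,u/2+140,v/2+150)-p))*[1,1,-1]) for u in range(290,436,12)))
```

```text
tool coords mm: x,y,zback ; rows v (crop), cols u
[ 3.94202925e-01  9.19023424e-01  2.21978470e-05 -1.65656786e-05]
200  19/-19/-14  19/-16/-15  20/-12/-11  22/ -8/ -7  23/ -5/ -5  23/ -2/ -5  23/  1/ -4  23/  4/ -4  23/  8/ -5  22/ 11/ -7  20/ 15/-13  19/ 18/-14  19/ 22/-14
210  16/-19/-14  17/-15/-11  20/-12/ -4  20/ -8/ -5  20/ -5/ -4  20/ -2/ -4  20/  1/ -4  20/  4/ -4  20/  8/ -5  20/ 11/ -4  20/ 14/ -5  16/ 18/-13  16/ 22/-15
220  13/-19/-14  17/-15/ -4  17/-12/ -4  17/ -8/ -4  17/ -5/ -4  20/ -2/  4  20/  1/  3  20/  4/  4  17/  8/ -3  17/ 11/ -4  17/ 14/ -4  17/ 17/ -5  13/ 22/-15
230  14/-18/ -5  14/-15/ -4  14/-12/ -4  14/ -8/ -4  14/ -5/ -4  20/ -2/ 11  20/  1/ 10  20/  4/ 10  15/  8/ -3  14/ 11/ -4  14/ 14/ -4  14/ 17/ -4  13/ 21/ -6
240  11/-18/ -4  11/-15/ -4  11/-12/ -4  11/ -9/ -4  11/ -5/ -4  20/ -2/ 17  20/  1/ 16  20/  4/ 16  19/  7/ 13  11/ 11/ -4  11/ 14/ -4  11/ 18/ -4  11/ 21/ -4
250   8/-18/ -4   8/-15/ -4   8/-12/ -4   8/ -9/ -4   8/ -5/ -4  19/ -2/ 20  19/  1/ 20  19/  4/ 19  18/  7/ 18   8/ 11/ -4   8/ 14/ -4   8/ 18/ -4   8/ 21/ -4
260   5/-18/ -4   5/-15/
[... 715 characters left out ...]
  12/  6/ 32  -7/ 11/ -4  -7/ 15/ -4  -7/ 18/ -4  -7/ 22/ -4
310 -11/-19/ -5 -10/-16/ -4 -10/-12/ -4 -10/ -9/ -4  13/ -4/ 37  13/ -2/ 37  12/  1/ 36  12/  4/ 36  12/  6/ 36 -10/ 12/ -4 -10/ 15/ -4 -10/ 18/ -4 -10/ 22/ -4
320 -19/-20/-14   8/-12/ 33   8/-10/ 34  13/ -7/ 41  13/ -4/ 41  13/ -2/ 41  12/  1/ 41  13/  3/ 41  13/  6/ 41   9/  9/ 34   9/ 12/ 34 -14/ 18/ -4 -20/ 23/-14
330 -23/-20/-14   9/-12/ 38   8/ -9/ 38  12/ -6/ 45  12/ -4/ 45  12/ -2/ 44  13/  1/ 45  12/  3/ 45  13/  6/ 45   8/  9/ 38   8/ 11/ 38 -23/ 20/-14 -23/ 23/-14
340 -26/-20/-14   8/-12/ 42   9/ -9/ 42  13/ -6/ 49  13/ -4/ 49  12/ -2/ 48  13/  1/ 49  12/  3/ 48  13/  6/ 49   9/  8/ 42   9/ 11/ 42 -26/ 20/-14 -26/ 23/-14
```

Run:
```python
from h import *
s=load('w2')
p=np.array([.4681,.1388,.1419]);Rt=R.from_quat([.2229,.9748,.0009,.0009]).as_matrix()
for v in range(306,380,6):
    print(v,' '.join('%3.0f/%3.0f/%3.0f'%tuple(1000*(Rt.T@(pt(s,u,v)-p))*[1,1,-1]) for u in (196,202,208,214,220,418,424,430,436)))
s=load('w3');o=manip.get_obs();Rt=R.from_quat(o['ee_rot']).as_matrix();p=np.array(o['position'])
for v in range(294,303):
    print(v,' '.join('%3.0f/%3.0f/%3.0f'%tuple(1000*(Rt.T@(pt(s,u/2+140,v/2+150)-p))*[1,1,-1]) for u in (330,340,350,370,380)))
```

```text
306 -88/-124/-141 -88/-118/-140 -88/-112/-140 -88/-106/-140 -88/-100/-141 -59/ 85/-90 -88/108/-141 -88/114/-141 -88/120/-141
312 -95/-125/-140  12/-49/ 42  12/-46/ 41  12/-43/ 41 -95/-100/-140 -95/102/-140  12/ 45/ 41  13/ 47/ 42 -95/121/-140
318 -102/-126/-140  13/-47/ 47  13/-44/ 47  12/-42/ 46   8/-42/ 39   8/ 43/ 40  13/ 43/ 47  13/ 46/ 47  12/ 48/ 46
324  13/-48/ 52  13/-45/ 52  12/-43/ 51  10/-42/ 47   5/-42/ 39   6/ 43/ 41  11/ 43/ 48  13/ 44/ 51  13/ 46/ 52
330  13/-46/ 56  13/-44/ 56  12/-42/ 54   8/-42/ 48   3/-42/ 41   4/ 43/ 42   9/ 43/ 49  13/ 43/ 56  13/ 45/ 56
336  13/-45/ 60  13/-43/ 60  10/-42/ 56   6/-42/ 49   1/-42/ 42   2/ 43/ 43   6/ 43/ 50  10/ 43/ 56  13/ 44/ 60
342  13/-44/ 63  12/-42/ 62   8/-42/ 56   4/-42/ 50  -2/-42/ 43  -1/ 43/ 44   4/ 43/ 51   8/ 43/ 57  12/ 43/ 63
348  13/-43/ 67  10/-42/ 63   6/-42/ 57   1/-42/ 51  -5/-42/ 43  -3/ 43/ 45   2/ 43/ 52   6/ 43/ 58  11/ 43/ 64
354  12/-42/ 69   8/-42/ 63   3/-42/ 58  -2/-42/ 51  -7/-42/ 44  -5/ 43/ 46  -1/ 43/ 52   4/ 43/ 59   8/ 43/ 64
360   9/-42/ 69   5/-42/ 64   1/-42/ 58  -4/-42/ 52 -10/-42/ 45  -8/ 4
[... 273 characters left out ...]
66
378   4/-42/ 72  -1/-42/ 67  -6/-42/ 61 -179/-116/-141 -179/-109/-140 -857/393/-930 -801/393/-865  -5/ 43/ 62   1/ 43/ 68
294  -5/ -8/ -3  -5/ -5/ -3   8/ -2/ 21   8/  3/ 20   8/  5/ 20
295  -5/ -8/ -3  -5/ -5/ -3   8/ -2/ 21   8/  3/ 21   7/  5/ 20
296  12/ -6/ 30  12/ -4/ 30  13/ -2/ 30  12/  3/ 30  12/  5/ 30
297  12/ -6/ 30  12/ -4/ 30  12/ -2/ 30  12/  3/ 30  12/  5/ 30
298  13/ -6/ 31  12/ -4/ 31  13/ -2/ 31  13/  3/ 31  13/  5/ 31
299  12/ -6/ 32  12/ -4/ 31  12/ -2/ 31  12/  3/ 31  12/  5/ 31
300  12/ -6/ 32  13/ -4/ 32  13/ -2/ 33  13/  3/ 32  13/  5/ 32
301  12/ -6/ 32  12/ -4/ 32  13/ -2/ 33  12/  3/ 32  12/  5/ 32
302  13/ -6/ 33  12/ -4/ 33  13/ -2/ 33  12/  3/ 33  13/  5/ 33
```

```bash
python3 -m crank '[[[4,0.15,0.15,0,0,0,0],[4,0,0,0,0,0,0],[4,0,0,0,0,0,0],[4,0,0,-1.5,0,0,0],[4,0,0,-1,0,0,0],[4,0,0,-0.4,0,0,0],[4,0,0,0,0,0,0],[0,0,0,0,0,0,0],[0,0,0,0,0,0,0],[0,0,0,0,0,0,0],[0,0,0,0,0,0,0],[0,0,0,0,0,0,0]]]' 30; python3 -c "
from h import *
state()"
```

```text
clock: 5.12
position: [0.478, 0.1124, 0.022]
ee_rot: [0.394, 0.919, -0.0, -0.0]
ft_force: [-4.5, -4.0, 5.7]
grip_width: 0.113
grasp_force: 31.5
{'clock': 5.125, 'position': [0.478, 0.1124, 0.022], 'ee_rot': [0.3945, 0.9189, -0.0004, -0.0002], 'ft_force': [-4.5356, -4.018, 5.6647], 'grip_width': 0.1132, 'grasp_force': 31.5348, 'joint_pos': [-0.6177, 0.2406, 0.3247, 2.02, -0.0972, 0.8963, 0.519]}
```

```bash
python3 -m crank '[[[0,-0.05,-0.05,0.1,0,0,0],[0,0,0,0,0,0,-8],[0,0,0,0,0,0,-8],[0,0,0,0,0,0,-8],[0,0,0,0,0,0,-8],[0,0,0,0,0,0,-8],[0,0,0,0,0,0,-8],[0,0,0,0,0,0,-8],[0,0,0,0,0,0,-4.3],[0,0,0,0,0,0,0],[0,0,0,0,0,0,0],[0,0,0,0,0,0,0]]]' 30
python3 - <<'E'
from h import *
state();o=manip.get_obs()
y=R.from_quat(o['ee_rot']).as_matrix()[:,1];print(np.degrees(np.arctan2(y[1],y[0])),o['torque'])
E
```

```text
clock: 6.62
position: [0.4789, 0.1125, 0.0223]
ee_rot: [0.802, 0.597, 0.001, 0.001]
ft_force: [9.1, -0.8, -17.1]
grip_width: 0.112
grasp_force: 29.6
{'clock': 6.625, 'position': [0.4789, 0.1125, 0.0223], 'ee_rot': [0.8025, 0.5967, 0.001, 0.0009], 'ft_force': [9.0559, -0.7946, -17.0766], 'grip_width': 0.1122, 'grasp_force': 29.5702, 'joint_pos': [-0.7511, 0.2498, 0.4741, 2.027, -0.144, 0.8938, -0.4914]}
-16.731951234074366 [ 0.14882118 -2.08937852 -0.04773077]
```

```bash
python3 -m crank '[[[4,0,0,0,0,0,0],[4,0,0,0,0,0,0],[4,0,0,0,0,0,0],[4,0,0,2,0,0,0],[4,0,0,4,0,0,0],[4,0.5,1,4,0,0,0],[4,1,3,0,0,0,0],[4,1,3.5,0,0,0,0],[4,0,0,0,0,0,0],[4,0,0,0,0,0,0]]]' 30
python3 - <<'E'
from h import *
s=snap('wrist');save('w4',s);state()
E
```

```text
clock: 7.88
position: [0.5027, 0.1869, 0.1225]
ee_rot: [0.803, 0.597, -0.0, 0.0]
ft_force: [0.4, -1.4, 0.3]
grip_width: 0.468
grasp_force: 0.0
{'clock': 7.925, 'position': [0.5027, 0.1865, 0.1226], 'ee_rot': [0.8028, 0.5963, -0.0002, 0.0001], 'ft_force': [0.1615, -0.9387, 0.2167], 'grip_width': 0.467, 'grasp_force': 0.0, 'joint_pos': [-0.8425, 0.2085, 0.4535, 1.8262, -0.1001, 1.1298, -0.6477]}
```

View pics/w4.png

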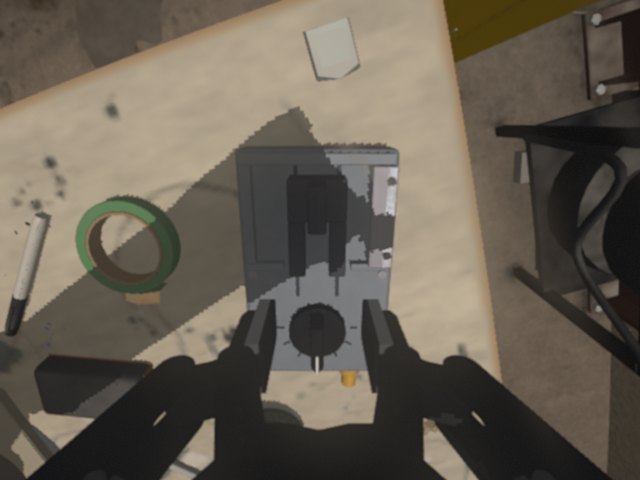

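```bash
cat >> h.py <<'E'
def cloud(s):
    im,d,K,D,T=s; v,u=np.mgrid[0:480,0:640]
    r=cv2.undistortPoints(np.dstack([u,v]).reshape(-1,1,2).astype(float),K,D).reshape(480,640,2)
    c=np.dstack([r*d[...,None],d]); return c@T[:3,:3].T+T[:3,3]
th=np.radians(-16.8); O=np.array([.479,.1125])-(-.07)*np.array([-np.sin(th),np.cos(th)])
def st(P): # world -> station approx
    q=P[...,:2]-O; c,s_=np.cos(th),np.sin(th)
    return np.stack([q[...,0]*c+q[...,1]*s_, -q[...,0]*s_+q[...,1]*c, P[...,2]],-1)
E
python3 - <<'E'
from h import *
s=load('w4');P=cloud(s);Q=st(P);g=s[1]>0
def rep(n,m):
    q=Q[m]*1000; print(n,m.sum(),'lo',np.percentile(q,2,axis=0).round(1),'hi',np.percentile(q,98,axis=0).round(1),'mean',q.mean(0).round(1))
u=np.arange(640)[None,:];v=np.arange(480)[:,None]
box=lambda a,b,c,d:(u>=a)&(u<b)&(v>=c)&(v<d)&g
z=P[...,2]
rep('fin',box(290,350,170,245)&(z>.084)&(z<.098))
rep('block',box(280,355,170,245)&(z>.055)&(z<.066))
rep('bar',box(300,335,300,375)&(z>.066)&(z<.074))
m=box(300,335,300,375)&(z>.066)&(z<.074)
q=Q[m][:,:2];q=q-q.mean(0);w,V=np.linalg.eigh(q.T@q);print('bar axis',V[:,1],np.degrees(np.arctan2(V[0,1],V[1,1])))
rep('disc',box(280,355,295,365)&(z>.044)&(z<.049))
rep('lip',box(360,405,150,270)&(z>.049)&(z<.056))
rep('walls',box(230,400,140,270)&(z>.0415)&(z<.047))
rep('deck',box(235,400,140,375)&(z>.034)&(z<.039))
for vv in (175,185): print([tuple((Q[vv,uu]*1000).round(0)) for uu in range(238,400,6)])
E
```

```text
fin 977 lo [-7.1 30.2 86.6] hi [ 4.3 58.8 90.6] mean [-1.4 44.8 89. ]
block 2618 lo [-21.3  14.1  58.2] hi [18.4 58.9 62.7] mean [-1.3 38.3 61.2]
bar 573 lo [ -5.7 -88.1  67.4] hi [  3.5 -50.3  71.7] mean [ -1.2 -67.7  70.4]
bar axis [0.0038928  0.99999242] 0.22304158697624843
disc 1712 lo [-22.8 -89.9  44.8] hi [ 20.3 -47.7  47.8] mean [ -1.4 -68.   46.5]
lip 2540 lo [37.2 -6.5 50.7] hi [54.3 65.7 53.8] mean [45.7 31.1 52.3]
walls 3542 lo [-56.8 -12.9  42.4] hi [50.7 74.3 45.6] mean [-19.7  47.   44.2]
deck 15616 lo [ -57.4 -112.3   34.8] hi [52.  75.4 37.8] mean [ -4.1 -11.6  36.3]
[(np.float64(-57.0), np.float64(59.0), np.float64(44.0)), (np.float64(-53.0), np.float64(59.0), np.float64(43.0)), (np.float64(-49.0), np.float64(59.0), np.float64(43.0)), (np.float64(-46.0), np.float64(58.0), np.float64(37.0)), (np.float64(-41.0), np.float64(58.0), np.float64(37.0)), (np.float64(-37.0), np.float64(58.0), np.float64(37.0)), (np.float64(-33.0), np.float64(58.0), np.float64(36.0)), (np.float64(-28.0), np.float64(58.0), np.float64(36.0)), (np.float64(-24.0), np.float64(58.0), np.float64(37.
[... 1836 characters left out ...]
t64(59.0), np.float64(86.0)), (np.float64(6.0), np.float64(55.0), np.float64(61.0)), (np.float64(10.0), np.float64(55.0), np.float64(62.0)), (np.float64(14.0), np.float64(55.0), np.float64(61.0)), (np.float64(18.0), np.float64(55.0), np.float64(60.0)), (np.float64(25.0), np.float64(51.0), np.float64(36.0)), (np.float64(29.0), np.float64(51.0), np.float64(38.0)), (np.float64(33.0), np.float64(51.0), np.float64(36.0)), (np.float64(38.0), np.float64(51.0), np.float64(35.0)), (np.float64(40.0), np.float64(54.0), np.float64(52.0)), (np.float64(44.0), np.float64(53.0), np.float64(52.0)), (np.float64(48.0), np.float64(54.0), np.float64(53.0)), (np.float64(52.0), np.float64(54.0), np.float64(52.0))]
```

```bash
python3 -m crank '[[[4,0.9,3.4,0,0,0,0],[4,0,0,-4,0,0,0],[4,0,0,-3,0,0,0],[4,0,0,-1.7,0,0,0],[0,0,0,0,0,0,0],[0,0,0,0,0,0,0],[0,0,0,0,0,0,0],[0,0,0,0,0,0,0],[0,0,0,0,0,0,0]]]' 40
python3 -m crank '[[[0,-0.29,-0.96,0,0,0,0],[0,-0.29,-0.96,0,0,0,0],[0,-0.29,-0.96,0,0,0,0],[0,-0.29,-0.96,0,0,0,0],[0,-0.29,-0.96,0,0,0,0],[0,-0.29,-0.96,0,0,0,0],[0,0,0,0,0,0,0],[0,0,0,0,0,0,0]]]'
```

```text
clock: 9.05
position: [0.512, 0.2217, 0.0366]
ee_rot: [0.803, 0.597, 0.001, -0.0]
ft_force: [-2.8, -0.9, 6.1]
grip_width: 0.134
grasp_force: 41.8
clock: 10.05
position: [0.4944, 0.1632, 0.0366]
ee_rot: [0.803, 0.596, 0.0, -0.0]
ft_force: [-5.2, -0.7, 9.9]
grip_width: 0.132
grasp_force: 42.5
```

```bash
python3 -m crank '[[[0,-0.2,-0.67,0,0,0,0],[0,-0.2,-0.67,0,0,0,0],[0,-0.06,-0.2,0,0,0,0],[0,0,0,0,0,0,0],[0,0,0,0,0,0,0]]]'
python3 -m crank '[[[0,-0.09,-0.29,0,0,0,0],[0,0,0,0,0,0,0],[0,0,0,0,0,0,0]]]'
```

```text
clock: 10.68
position: [0.4904, 0.1501, 0.0366]
ee_rot: [0.802, 0.597, 0.002, -0.001]
ft_force: [-0.0, 6.5, 3.1]
grip_width: 0.124
grasp_force: 41.4
clock: 11.05
position: [0.4904, 0.15, 0.0367]
ee_rot: [0.802, 0.598, 0.004, -0.001]
ft_force: [6.4, 18.2, -6.8]
grip_width: 0.136
grasp_force: 40.1
```

```bash
python3 -m crank '[[[0,0.11,0.38,0,0,0,0],[4,0,0,0,0,0,0],[4,0,0,0,0,0,0],[4,0,0,0,0,0,0],[4,0,0,2,0,0,0],[4,0,0,4,0,0,0],[4,0,2,4,0,0,0],[4,0,0,0,0,0,0],[4,0,0,0,0,0,0]]]' 30
python3 - <<'E'
from h import *
s=snap('wrist');save('w5',s);state();P=cloud(s);Q=st(P);g=s[1]>0;z=P[...,2]
def rep(n,m):
    q=Q[m]*1000; print(n,m.sum(),'lo',np.percentile(q,2,axis=0).round(1),'hi',np.percentile(q,98,axis=0).round(1),'mean',q.mean(0).round(1))
X,Y=Q[...,0],Q[...,1]
ins=g&(abs(X)<.065)&(Y>-.125)&(Y<.085)
rep('fin',ins&(z>.084)&(z<.098)&(abs(X)<.012))
rep('block',ins&(z>.057)&(z<.066))
rep('bar',ins&(z>.0665)&(z<.074)&(abs(X)<.012))
lip=ins&(z>.050)&(z<.055)&(X>.03);rep('lip',lip)
rep('floor',ins&(z>.033)&(z<.039)&(Y>0)&(Y<.07)&(abs(X)<.05))
# bay cross-sections
for y in (.03,.05):
  m=ins&(abs(Y-y)<.001)&(z<.06); i=np.argsort(X[m]); print('y',y,[(int(a),int(b)) for a,b in zip(1000*X[m][i],1000*z[m][i])][::1])
for x in (-.03,.0,.025):
  m=ins&(abs(X-x)<.001)&(z<.05); i=np.argsort(Y[m]); print('x',x,[(int(round(a)),int(round(b))) for a,b in zip(1000*Y[m][i],1000*z[m][i]) if a<15 and a>-20 or a>55])
E
```

```text
clock: 12.18
position: [0.4896, 0.169, 0.135]
ee_rot: [0.802, 0.597, -0.0, 0.0]
ft_force: [0.7, -0.1, -0.5]
grip_width: 0.465
grasp_force: 0.0
{'clock': 12.225, 'position': [0.4894, 0.1687, 0.1345], 'ee_rot': [0.8026, 0.5965, -0.0008, -0.0], 'ft_force': [0.2038, -0.1728, 0.2181], 'grip_width': 0.4678, 'grasp_force': 0.0, 'joint_pos': [-0.8377, 0.153, 0.4579, 1.8577, -0.0734, 1.1491, -0.6468]}
fin 718 lo [ -7.1 -43.   85.8] hi [  4.4 -14.2  90.5] mean [ -1.4 -27.7  89. ]
block 2809 lo [-21.2 -82.8  59.1] hi [ 18.5 -14.3  62.7] mean [ -1.4 -45.2  61.2]
bar 562 lo [ -6.2 -88.3  68. ] hi [  3.3 -14.2  72.6] mean [ -1.5 -64.8  70.5]
lip 2452 lo [37.3 -6.4 50.8] hi [54.2 65.  53.9] mean [45.6 30.7 52.4]
floor 9916 lo [-47.6   1.5  34.9] hi [37.7 64.9 37.8] mean [-4.9 34.3 36.3]
y 0.03 [(-60, 33), (-60, 34), (-59, 34), (-59, 34), (-59, 35), (-59, 35), (-58, 36), (-56, 44), (-56, 44), (-56, 44), (-56, 43), (-55, 44), (-55, 45), (-55, 44), (-55, 44), (-54, 45), (-54, 43), (-54, 44), (-54, 45), (-53, 42), (-53, 44), (-53, 44), (-53, 43), (-52, 44), (-52, 44), (-52, 44), (-52, 44), (-51, 44), (
[... 13973 characters left out ...]
6), (66, 38), (67, 44), (67, 45), (67, 45), (67, 44), (67, 45), (67, 46), (68, 44), (68, 45), (68, 46), (69, 44), (69, 44), (69, 45), (69, 45), (69, 46), (69, 45), (70, 44), (70, 44), (70, 45), (71, 44), (71, 45), (71, 45), (71, 45), (71, 45), (71, 45), (72, 44), (72, 45), (72, 44), (73, 45), (73, 45), (73, 45), (73, 45), (73, 43), (73, 45), (74, 44), (74, 44), (74, 43), (75, 37), (75, 36), (75, 35), (76, 35), (76, 36), (76, 35), (76, 35), (76, 35), (76, 33), (77, 33), (77, 33), (77, 32), (78, 1), (78, 0), (79, 1), (79, 1), (80, 1), (80, 0), (81, 1), (81, 1), (81, 0), (81, 2), (81, 2), (81, 1), (82, 2), (82, 1), (82, 1), (83, 1), (83, 1), (83, 1), (84, 1), (84, 1), (84, 1), (85, 2), (85, 2)]
```

```bash
python3 -m crank '[[[4,0,-3,2,0,0,0],[4,-0.4,-5,1,0,0,0],[4,-0.4,-5,0,0,0,0],[4,-0.4,-5,0,0,0,0],[4,-0.4,-5,0,0,0,0],[4,-0.4,-5,0,0,0,0],[4,-0.4,-5,0,0,0,0],[4,-0.4,-4,0,0,0,0],[4,0,0,0,0,0,0],[4,0,0,0,0,0,0]]]' 30
python3 - <<'E'
from h import *
s=snap('wrist');save('w6',s);state()
E
```

```text
clock: 13.48
position: [0.4615, -0.2, 0.1648]
ee_rot: [0.803, 0.597, -0.001, -0.001]
ft_force: [-0.3, 0.2, -0.1]
grip_width: 0.468
grasp_force: 0.0
{'clock': 13.525, 'position': [0.4618, -0.1995, 0.1649], 'ee_rot': [0.8022, 0.5971, -0.0004, -0.0005], 'ft_force': [0.584, 0.0334, 0.0701], 'grip_width': 0.4659, 'grasp_force': 0.0, 'joint_pos': [-0.4358, 0.0949, 0.8055, 1.8692, -0.073, 1.2088, 0.1024]}
```

View pics/w6.png

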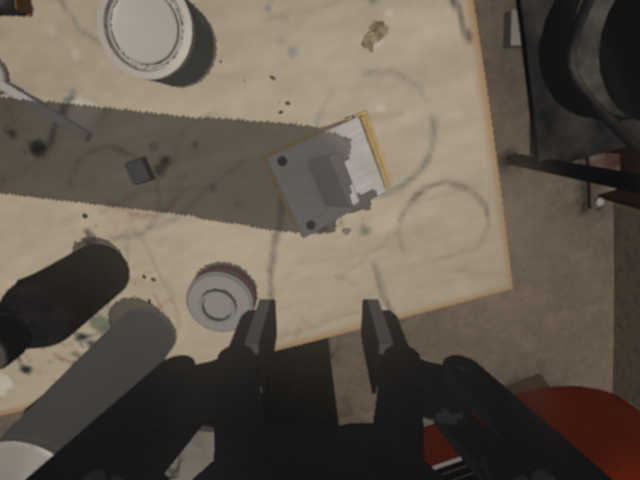

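```bash
cat > cov.py <<'E'
from h import *
def cover(s, poly):
    P=cloud(s); m=np.zeros((480,640),np.uint8); cv2.fillPoly(m,[np.array(poly)],1)
    p=P[(m>0)&(s[1]>0)&(P[...,2]>.01)]
    rng=np.random.default_rng(0);best=None
    for _ in range(400):
        a=p[rng.choice(len(p),3,False)];n=np.cross(a[1]-a[0],a[2]-a[0]);l=np.linalg.norm(n)
        if l<1e-5: continue
        n/=l
        if n[2]<.7: continue
        k=abs((p-a[0])@n)<.002
        if best is None or k.sum()>best.sum(): best=k
    q=p[best];c=q.mean(0);n=np.linalg.svd(q-c,full_matrices=False)[2][2];n*=np.sign(n[2])
    h=(p-c)@n
    # in-plane rectangle of the plate
    e=np.cross([0,0,1],n);e/=np.linalg.norm(e);f=np.cross(n,e)
    ab=np.c_[(q-c)@e,(q-c)@f]
    r=cv2.minAreaRect((ab*1000).astype(np.float32))
    t=p[(h>.03)&(h<.046)]
    return c,n,e,f,r,t,h,p
E
python3 - <<'E'
from cov import *
s=load('w6')
c,n,e,f,r,t,h,p=cover(s,[(262,155),(365,110),(393,190),(303,240)])
print('n',n.round(4),'tilt',np.degrees(np.arccos(n[2])),'azim of n',np.degrees(np.arctan2(n[1],n[0])))
print('rect mm',r); C=c+(r[0][0]*e+r[0][1]*f)/1000; print('centre top',C.round(4))
B=(cv2.boxPoints(r)/1000); print((c+B[:,:1]*e+B[:,1:]*f).round(4))
tt=t[(((t-c)@n)>.0)];hh=(t-c)@n;print('tab',len(t),hh.max(), np.percentile(hh,[50,90,98]))
top=t[hh>.033];d=np.c_[(top-C)@e,(top-C)@f]*1000;print('tab top rect',cv2.minAreaRect(d.astype(np.float32)), top.mean(0).round(4))
E
```

```text
n [0.4628 0.051  0.885 ] tilt 27.74653940303608 azim of n 6.287298220653532
rect mm ((-2.5418701171875, -3.881328582763672), (96.7148208618164, 70.30354309082031), 89.95177459716797)
centre top [ 0.486  -0.1594  0.0423]
[[ 0.5324 -0.1897  0.0198]
 [ 0.5247 -0.1198  0.0197]
 [ 0.4396 -0.1291  0.0648]
 [ 0.4473 -0.199   0.0648]]
tab 1047 0.04358165557139995 [0.04120835 0.04229086 0.04288752]
tab top rect ((-0.07252311706542969, 15.291838645935059), (40.27638244628906, 11.085979461669922), 1.7143715620040894) [ 0.4899 -0.1581  0.0857]
```

```bash
cat >> cov.py <<'E'
def tool():
    o=manip.get_obs();return np.array(o['position']),R.from_quat(o['ee_rot'])
E
python3 - <<'E'
from cov import *
n=np.array([.4628,.051,.885]);n/=np.linalg.norm(n);e=np.cross([0,0,1],n);e/=np.linalg.norm(e);f=np.cross(n,e)
C=np.array([.486,-.1594,.0423])+.0013*np.array([.957,-.289,-1])
for hh in(-.016,.044): print(hh,(C+.0153*f+hh*n).round(4))
p,r=tool()
Rt=np.c_[np.cross(-f,-n),-f,-n]
print('rotvec total',(R.from_matrix(Rt)*r.inv()).as_rotvec(degrees=True).round(2)); print('n',n,'f',f)
print('shift cm to hover',((C+.0153*f+.044*n-p)*100).round(2))
E
```

```text
-0.016 [ 0.4664 -0.1621  0.034 ]
0.044 [ 0.4941 -0.159   0.0871]
rotvec total [ 2.52 27.74 22.51]
n [0.46279772 0.05099975 0.88499565] f [-0.8796705  -0.09693863  0.4655993 ]
shift cm to hover [ 3.24  4.05 -7.79]
```

```bash
python3 -m crank '[[[4,0.8,1,-1,0.63,6.94,5.63],[4,0.8,1,-1.5,0.63,6.94,5.63],[4,0.8,1,-2,0.63,6.94,5.63],[4,0.8,1,-2.3,0.63,6.94,5.63],[4,0,0,-1,0,0,0],[4,0,0,0,0,0,0],[4,0,0,0,0,0,0]]]' 30
python3 - <<'E'
from cov import *
s=snap('wrist');save('w7',s);state()
P=cloud(s);p,r=tool();Q=r.inv().apply((P-p).reshape(-1,3)).reshape(P.shape)*1000
g=(s[1]>0)
# points around the expected tab in tool coords
m=g&(abs(Q[...,0])<60)&(abs(Q[...,1])<70)&(Q[...,2]>-5)&(Q[...,2]<75)
z=Q[...,2][m];print(np.histogram(z,bins=range(-5,80,5)))
pl=m&(Q[...,2]>38)&(Q[...,2]<52)
q=Q[pl];k=abs(q[:,2]-np.median(q[:,2]))<4;q=q[k];c=q.mean(0);n=np.linalg.svd(q-c,full_matrices=False)[2][2];print('plate n in tool',n.round(4),'mean z',c.round(1),len(q))
print(' plate ext',np.percentile(q,[1,99],axis=0).round(1))
for a in range(-2,10,2):
    t=Q[m&(Q[...,2]>a)&(Q[...,2]<=a+2)]
    if len(t)>30: print(a,len(t),np.percentile(t,[2,98],axis=0)[:,:2].round(1).tolist())
E
```

```text
clock: 14.4
position: [0.494, -0.1611, 0.0892]
ee_rot: [0.649, 0.723, -0.177, -0.159]
ft_force: [0.2, 0.2, 0.5]
grip_width: 0.467
grasp_force: 0.0
{'clock': 14.45, 'position': [0.4941, -0.1611, 0.0893], 'ee_rot': [0.6491, 0.7226, -0.1772, -0.1585], 'ft_force': [-0.5573, 0.8008, 0.054], 'grip_width': 0.464, 'grasp_force': 0.0, 'joint_pos': [-0.3216, 0.6537, 0.6716, 1.5076, -0.1901, 1.5517, 0.4854]}
(array([   0, 1131,   93,   54,   47,   44,   43,   40,   37, 3714, 9336,
         57,  617,  455,  824,  718]), array([-5,  0,  5, 10, 15, 20, 25, 30, 35, 40, 45, 50, 55, 60, 65, 70, 75]))
plate n in tool [ 0.0026  0.003  -1.    ] mean z [ 6.2 16.  45.4] 13025
 plate ext [[-31.1 -32.2  43.1]
 [ 37.4  61.7  48. ]]
2 830 [[-15.6, -4.0], [21.2, 4.2]]
4 343 [[-16.2, -4.6], [22.4, 5.0]]
```

```bash
python3 -m crank '[[[4,-0.03,0.3,0,0,0,0],[4,-0.7,-0.08,-1.36,0,0,0],[4,-0.7,-0.08,-1.36,0,0,0],[4,-0.7,-0.08,-1.36,0,0,0],[4,-0.7,-0.08,-1.36,0,0,0],[4,0,0,0,0,0,0],[0,0,0,0,0,0,0],[0,0,0,0,0,0,0],[0,0,0,0,0,0,0],[0,0,0,0,0,0,0],[0,0,0,0,0,0,0]]]' 60; python3 -c "
from h import *
state()"
```

```text
clock: 15.82
position: [0.4665, -0.1608, 0.0336]
ee_rot: [0.648, 0.723, -0.178, -0.159]
ft_force: [5.0, -0.5, 5.3]
grip_width: 0.113
grasp_force: 61.0
{'clock': 15.825, 'position': [0.4665, -0.1608, 0.0336], 'ee_rot': [0.6482, 0.7232, -0.1779, -0.1589], 'ft_force': [5.0113, -0.5181, 5.311], 'grip_width': 0.1134, 'grasp_force': 60.9928, 'joint_pos': [-0.328, 0.6695, 0.6558, 1.6205, -0.2015, 1.4281, 0.4904]}
```

```bash
python3 -m crank '[[[0,-0.05,0,1,0,0,0],[0,-0.05,0,2,0,0,0],[0,0,0,4,0,0,0],[0,0,0,5,0,0,0],[0,0,0,4.5,0,0,0],[0,0,0,0,0,0,0],[0,0,0,0,0,0,0]]]' 60
cat >> cov.py <<'E'
def plate(n):
    s=snap('wrist');save(n,s);P=cloud(s);p,r=tool();Q=r.inv().apply((P-p).reshape(-1,3)).reshape(P.shape)*1000
    m=(s[1]>0)&(abs(Q[...,0])<50)&(abs(Q[...,1])<75)&(abs(Q[...,2]+15.5)<8)
    m&=(Q[...,2]>-25)
    q=Q[m];c=q.mean(0);v=np.linalg.svd(q-c,full_matrices=False)[2][2];k=abs((q-c)@v)<1.5;q=q[k]
    c=q.mean(0);v=np.linalg.svd(q-c,full_matrices=False)[2][2]
    print('n tool',v.round(4),'c',c.round(1),len(q),'z at tab',(c[2]+(c[0]*v[0]+c[1]*v[1])/v[2]).round(1));print('ext',np.percentile(q,[.5,99.5],axis=0).round(1).tolist(),cv2.minAreaRect(q[:,:2].astype(np.float32)))
    return P,Q,s
E
python3 -c "
from cov import *
plate('w8');state()"
```

```text
clock: 16.7
position: [0.4643, -0.1606, 0.1982]
ee_rot: [0.648, 0.723, -0.178, -0.16]
ft_force: [-0.2, 0.2, -2.4]
grip_width: 0.108
grasp_force: 59.9
n tool [ 1.e-04  5.e-04 -1.e+00] c [ 10.5  14.4 -17.2] 14815 z at tab -17.2
ext [[-28.6, -34.2, -18.6], [34.0, 54.6, -15.8]] ((1.2805137634277344, 10.356636047363281), (66.39686584472656, 90.12983703613281), 0.1825319528579712)
{'clock': 16.75, 'position': [0.4641, -0.1604, 0.1977], 'ee_rot': [0.648, 0.7228, -0.1785, -0.1602], 'ft_force': [-0.0151, 0.3892, -2.2231], 'grip_width': 0.1103, 'grasp_force': 59.9224, 'joint_pos': [-0.3747, 0.4924, 0.7267, 1.4912, -0.1077, 1.7146, 0.4798]}
```

```bash
cat >> cov.py <<'E'
ex=np.array([np.cos(th),np.sin(th),0]);ey=np.array([-np.sin(th),np.cos(th),0]);ez=np.array([0,0,1.])
def goal(tau,Ex,Ez,y=29.5,zoff=10.9,yo=57):
    t=np.radians(tau);px=np.cos(t)*ex-np.sin(t)*ez;n=np.sin(t)*ex+np.cos(t)*ez
    T=np.r_[O,0]+(Ex*ex+y*ey+Ez*ez-yo*px-zoff*n)/1000
    M=np.c_[np.cross(px,-n),px,-n]
    p,r=tool();print('shift cm',((T-p)*100).round(2),'rot',(R.from_matrix(M)*r.inv()).as_rotvec(degrees=True).round(2))
E
python3 -c "
from cov import *
goal(15,34,97);goal(15,34,37.5)"
```

```text
shift cm [ 2.08 37.51 -9.64] rot [ -1.19 -12.79 -22.95]
shift cm [  2.08  37.51 -15.59] rot [ -1.19 -12.79 -22.95]
```

```bash
python3 -m crank '[[[0,0.26,3,0,-0.15,-1.6,-2.87],[0,0.26,5,0,-0.15,-1.6,-2.87],[0,0.26,5,0,-0.15,-1.6,-2.87],[0,0.26,5,0,-0.15,-1.6,-2.87],[0,0.26,5,0,-0.15,-1.6,-2.87],[0,0.26,5,0,-0.15,-1.6,-2.87],[0,0.26,5,0,-0.15,-1.6,-2.87],[0,0.26,4.5,0,-0.15,-1.6,-2.87],[0,0,0,-3,0,0,0],[0,0,0,-4,0,0,0],[0,0,0,-2.6,0,0,0],[0,0,0,0,0,0,0],[0,0,0,0,0,0,0],[0,0,0,0,0,0,0]]]' 60; python3 -c "
from cov import *
P,Q,s=plate('w9');goal(15,34,97);goal(15,34,37.5);state()
S=st(P)*1000;g=s[1]>0
w=g&(abs(S[...,0])<35)&(S[...,1]>60)&(S[...,1]<80)&(S[...,2]>41)&(S[...,2]<47.5);print('back wall y',np.percentile(S[w][:,1],[1,99]),w.sum())
l=g&(S[...,0]>30)&(S[...,0]<60)&(S[...,1]>-10)&(S[...,1]<75)&(S[...,2]>49)&(S[...,2]<56);print('lip x',np.percentile(S[l][:,0],[1,99]),l.sum(),S[l].mean(0))
"
```

```text
clock: 18.5
position: [0.4861, 0.2145, 0.1033]
ee_rot: [0.796, 0.591, -0.077, -0.104]
ft_force: [0.5, 0.4, -0.4]
grip_width: 0.107
grasp_force: 59.6
n tool [-5.0e-04  1.4e-03 -1.0e+00] c [ 10.1  14.3 -17. ] 14789 z at tab -17.0
ext [[-28.8, -34.3, -18.4], [33.6, 54.6, -15.6]] ((0.8846549987792969, 10.226974487304688), (66.68602752685547, 90.049072265625), 0.0035225229803472757)
shift cm [-0.11  0.02 -0.2 ] rot [0.02 0.14 0.02]
shift cm [-0.11  0.02 -6.15] rot [0.02 0.14 0.02]
{'clock': 18.55, 'position': [0.486, 0.2144, 0.1032], 'ee_rot': [0.7962, 0.5911, -0.0769, -0.1039], 'ft_force': [0.5742, -0.0328, -1.0128], 'grip_width': 0.1098, 'grasp_force': 59.6261, 'joint_pos': [-0.8808, 0.4287, 0.6229, 1.6815, -0.3934, 1.3528, -0.4343]}
back wall y [66.68328644 74.75224815] 1416
lip x [37.1964703  54.56979814] 2901 [46.72090263 33.47591186 52.38796404]
```

```bash
python3 -m crank '[[[0,-0.1,0,-2,0,0,0],[0,0,0,-2,0,0,0],[0,0,0,-1.3,0,0,0],[0,0,0,-0.8,0,0,0],[0,0,0,0,0,0,0],[0,0,0,0,0,0,0]]]' 60; python3 -c "
from cov import *
goal(15,34,37.5);goal(15,45.4,37.5)
P,Q,s=plate('w10');S=st(P)*1000
l=(s[1]>0)&(S[...,0]>30)&(S[...,0]<60)&(S[...,1]>-10)&(S[...,1]<75)&(S[...,2]>49)&(S[...,2]<56);print('lip',np.percentile(S[l][:,0],[1,50,99]),np.median(S[l][:,2]))
e=(s[1]>0)&(Q[...,1]>50)&(Q[...,1]<57)&(abs(Q[...,2]+17)<2)&(abs(Q[...,0])<30);print('edge top st',np.percentile(S[e][:,0],99),S[e][S[e][:,0].argmax()],S[e].mean(0))
"
```

```text
clock: 19.3
position: [0.4849, 0.2143, 0.0417]
ee_rot: [0.796, 0.591, -0.077, -0.104]
ft_force: [0.0, 0.8, -1.3]
grip_width: 0.109
grasp_force: 59.7
shift cm [-0.    0.03  0.01] rot [0.05 0.11 0.02]
shift cm [ 1.09 -0.3   0.01] rot [0.05 0.11 0.02]
n tool [ 0.0106  0.0082 -0.9999] c [ 10.8  13.6 -16.6] 13924 z at tab -16.8
ext [[-28.8, -34.2, -18.0], [45.3, 63.0, -13.9]] ((7.705066680908203, 20.11544418334961), (109.57561492919922, 79.94176483154297), 89.96668243408203)
lip [37.02324132 45.9236226  54.38657457] 52.36781544139017
edge top st 33.47537837457169 [33.75119939  0.60369666 42.13160355] [31.14775118 31.63621684 44.44309421]
```

```bash
python3 -m crank '[[[0,0.36,-0.1,0,0,0,0],[0,0.36,-0.1,0,0,0,0],[0,0.36,-0.1,0,0,0,0],[0,0,0,0,0,0,0],[0,0,0,0,0,0,0]]]' 60; python3 -c "
from cov import *
goal(8,45.4,36.8);goal(0,45.4,35.6)"
```

```text
clock: 19.98
position: [0.4952, 0.2113, 0.0412]
ee_rot: [0.796, 0.591, -0.078, -0.104]
ft_force: [0.3, -0.1, -1.9]
grip_width: 0.107
grasp_force: 59.7
shift cm [ 0.05  0.01 -0.72] rot [-1.96 -6.64  0.02]
shift cm [ 0.14 -0.02 -1.65] rot [ -4.27 -14.3    0.02]
```

```bash
python3 -m crank '[[[0,0.02,0,-0.36,-1,-3.3,0],[0,0.03,0,-0.36,-1,-3.3,0],[0,0,0,0,0,0,0],[0,0,0,0,0,0,0]]]' 60; python3 -m crank '[[[0,0.03,-0.01,-0.31,-0.8,-2.55,0],[0,0.03,-0.01,-0.31,-0.8,-2.55,0],[0,0.03,-0.01,-0.31,-0.7,-2.55,0],[0,0,0,0,0,0,0],[0,0,0,0,0,0,0]]]' 60; python3 -c "
from cov import *
goal(0,45.4,35.6)"
```

```text
clock: 20.48
position: [0.4959, 0.2113, 0.0343]
ee_rot: [0.801, 0.595, -0.042, -0.056]
ft_force: [-0.0, -0.4, -1.2]
grip_width: 0.106
grasp_force: 59.6
clock: 21.1
position: [0.4972, 0.2107, 0.025]
ee_rot: [0.803, 0.596, -0.001, -0.0]
ft_force: [-0.1, -0.2, -0.7]
grip_width: 0.106
grasp_force: 59.7
shift cm [-0.05  0.04 -0.03] rot [ 0.01 -0.08  0.06]
```

```bash
python3 -m crank '[[[0,-0.04,0.03,-0.1,0,0,0],[0,0,0,0,0,0,0],[0,0,0,0,0,0,0]]]' 60; python3 -c "
from cov import *
P,Q,s=plate('w11');S=st(P)*1000
k=(s[1]>0)&(abs(S[...,0])<36)&(S[...,1]>-5)&(S[...,1]<64)&(S[...,2]<50)&(S[...,2]>34);q=S[k]
print('plate top z',np.median(q[:,2]),[ (x,np.median(q[abs(q[:,0]-x)<4][:,2]).round(1)) for x in(-35,-20,25,33)])
print('y ext by z>39', np.percentile(S[(s[1]>0)&(abs(S[...,0])<36)&(abs(S[...,2]-42)<1.7)&(S[...,1]>-20)&(S[...,1]<66)][:,1],[.5,99.5]))
"
```

```text
clock: 21.48
position: [0.497, 0.2109, 0.024]
ee_rot: [0.803, 0.596, -0.0, 0.0]
ft_force: [1.3, -2.1, 2.2]
grip_width: 0.105
grasp_force: 60.3
n tool [ 0.0059  0.0012 -1.    ] c [ 11.4  11.2 -17.4] 14323 z at tab -17.4
ext [[-28.6, -38.8, -18.9], [45.2, 51.0, -15.5]] ((7.2385711669921875, 9.177860260009766), (78.06954193115234, 111.13307189941406), 0.6806368231773376)
plate top z 41.37100909075278 [(-35, np.float64(41.4)), (-20, np.float64(41.4)), (25, np.float64(41.4)), (33, np.float64(41.4))]
y ext by z>39 [ 0.48566332 62.98875882]
```

```bash
python3 -m crank '[[[3,0,0,0,0,0,0],[3,0,0,0,0,0,0],[3,0,0,0,0,0,0],[3,0,0,0,0,0,0],[3,0,0,1.5,0,0,0],[3,0,0,3,0,0,0],[3,0,0,5,0,0,0],[3,0,-3,4,0,0,0],[3,0,-3,2,0,0,0],[3,0,0,0,0,0,0],[3,0,0,0,0,0,0]]]' 40
python3 - <<'E'
from cov import *
s=snap('wrist');save('w12',s);state();S=st(cloud(s))*1000;g=s[1]>0
k=g&(abs(S[...,0])<48)&(S[...,1]>-9)&(S[...,1]<66)&(S[...,2]>33)&(S[...,2]<43.5)
q=S[k];c=q.mean(0);
pl=q[abs(q[:,2]-np.median(q[:,2]))<1.5];print('z',np.median(q[:,2]),'ext',np.percentile(pl,[.5,99.5],axis=0).round(1))
print([(x,y,np.median(q[(abs(q[:,0]-x)<5)&(abs(q[:,1]-y)<5)][:,2]).round(1)) for x in(-38,30) for y in (2,55)])
b=g&(abs(S[...,0])<12)&(S[...,1]<-45)&(S[...,1]>-95)&(S[...,2]>67)&(S[...,2]<74);u=S[b][:,:2];u=u-u.mean(0);V=np.linalg.eigh(u.T@u)[1];print('bar deg',np.degrees(np.arctan(V[0,1]/V[1,1])))
f=g&(abs(S[...,0])<12)&(S[...,1]>-60)&(S[...,1]<0)&(S[...,2]>84)&(S[...,2]<98);print('fin y',S[f][:,1].mean())
crop('w12',180,60,460,340,2)
E
```

```text
clock: 22.9
position: [0.4961, 0.1519, 0.1789]
ee_rot: [0.803, 0.596, -0.0, -0.0]
ft_force: [-0.2, -0.5, -0.4]
grip_width: 0.355
grasp_force: 0.0
{'clock': 22.95, 'position': [0.4959, 0.1521, 0.1785], 'ee_rot': [0.8027, 0.5964, -0.0006, -0.0002], 'ft_force': [-0.0857, 0.6404, 0.1761], 'grip_width': 0.35, 'grasp_force': 0.0, 'joint_pos': [-1.0845, 0.1258, 0.7623, 1.8124, -0.0918, 1.2406, -0.5889]}
z 41.24744603332339 ext [[-45.4  -8.3  39.8]
 [ 37.7  62.4  42.7]]
[(-38, 2, np.float64(41.6)), (-38, 55, np.float64(41.7)), (30, 2, np.float64(41.3)), (30, 55, np.float64(41.4))]
bar deg -0.03019737196992978
fin y -27.94933391082275
```

View pics/w12_c180_60.png

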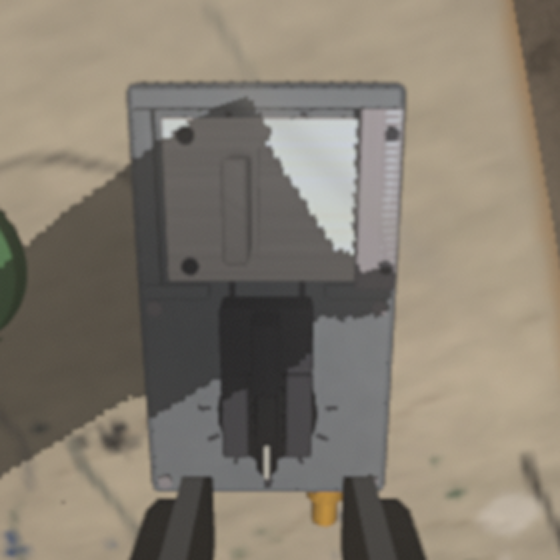

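The picture shows the plate lying flat in the bay, from about (163,118) to (357,282), with its right edge under the lip. The lock is home over the knob, and the pointer's white line at (267,465) points straight down at the long mark.

```bash
python3 -c "
from workcell import job
print(job.hand_in())"
```

```text
the job is handed in; nothing more can be done
None
```

I handed the job in at about 23 s: the knob is at the long mark, the lock is fully home against its stop, and the cover plate lies flat in the bay under the lip. I never moved the arm near the tin, tape roll or filter, but I did not check their positions again at the end.

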